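Take one twist-locked mixing pot off the stack and stand it on the scale

TASK

Take only the yellow pot off the top of the stack and stand it upright near the middle of the scale's pan, setting it down rather than dropping it. It is locked to the blue pot below: turn it anticlockwise and feel for where it comes free, without wrenching it against the blue pot, which must stay in the caddy and never be lifted or shifted by more than a centimetre. Leave the other things on the table where they are.

Things in the scene. Friction and masses are not known exactly. Their poses are not given: they have to be found in the camera images.
- top_pot: The yellow pot on top of the stack: the one to take. Rigid, open, round, about 0.2 kg, 90 mm tall. Origin: centre of its underside, z up. From 35 to 90 mm above the origin it is a straight round shell, 64 mm across, 3.5 mm wall: grip it there from outside, any yaw. Below is a solid foot 44 mm across, hidden in the blue pot. In the stack its origin lies 55 mm above the blue pot's origin.
- top_rim (a point): Centre of the yellow pot's open mouth, 90 mm above its underside, 175 mm above the table at the start. A white stripe on the shell marks the pot's +x side.
- top_lugs (a point): Point on the yellow pot's axis, 4 mm above its underside, level with its two lugs at +y and -y (8 mm wide and tall, reaching 27 mm from the axis). At the start they are caught under the hidden ring (point lock) in the blue pot: pulled straight up, the yellow pot rises 4 mm freely, then lifts the blue pot too.
- next_pot: The blue pot directly below the yellow one, of the same shape and size, about 0.36 kg with its ring. Origin: centre of its underside, z up. It stands with its foot in the caddy, keyed so that it cannot turn (about 0.1 rad of play), held down only by its weight.
- next_rim (a point): Centre of the blue pot's mouth, 90 mm above its underside, 120 mm above the table; the lower edge of the yellow shell rests on this rim. Fingers reaching below it would grip both pots.
- lock (a point): Centre of the stiff ring inside the blue pot, 70 mm above its underside, unseen. It has two opposite gaps for the lugs. The yellow pot comes free when turned anticlockwise seen from above, by 0.3 to 1.5 rad, different each time; it is free over some 0.25 rad. Turned while held raised 5 to 8 mm, it sheds the blue pot's weight at the gaps; turned on past them, its lugs jam on the ring.
- caddy: The fixed stand that holds the stack: aluminium plate 120 x 120 x 10 mm with a green pot shell 64 mm across fixed to it, 65 mm tall in all. Origin: centre of its underside on the table.
- scale: Fixed digital scale: black base 200 (x) x 150 (y) x 22 mm, with a square steel pan. Origin: centre of its underside; the display is at its -x end.
- pan (a point): Centre of the upper face of the scale's steel pan, 140 x 140 mm, 30 mm above the table; z up.
- white_cup: Bystander: a loose white plastic drinking cup, 72 mm across, 85 mm tall, standing just beyond the caddy. Origin: centre of its underside.
- brush: Bystander: a loose paint brush, 150 mm long, lying between the caddy and the robot. Origin: on its handle axis, z near the table.
- jar_lid: Bystander: a loose black jar lid, 68 mm across, 14 mm thick, lying just beyond the scale. Origin: centre of its underside.
- red_paint: Bystander: a loose red paint bottle, 54 mm across, 150 mm tall, on the far right of the table. Origin: centre of its underside.
- blue_paint: Bystander: a loose blue paint bottle, 54 mm across, 150 mm tall, on the far right of the table. Origin: centre of its underside.
- paint_box: Bystander: a loose flat blue carton, 110 x 170 x 30 mm, on the right. Origin: centre of its underside.
- jug: Bystander: a loose white jug with a cap, 120 mm across, 200 mm tall, on the far left. Origin: centre of its underside.

How it is judged:
By the outcome, as a careful person would: the job done as asked, in the order asked, and still so for the second after the job is handed in, with the robot touching nothing.
It also fails if it takes over 61 s, if anything falls off the work surface, if the arm or the gripper's body presses on something with over 40 N, if the wrist force passes 120 N, or if a joint passes its speed limit or range.

ROBOT

A 7-joint arm with a two-finger parallel gripper is mounted at the origin on the work surface. World frame = base frame: x ahead of the robot, y to its left, z up, the work surface at z = 0. Lengths are in m, angles in rad, forces in N, time in s.
With the tool pointing down it reaches from about 0.4 to 0.85 m from the base axis. Payload 4.5 kg.
Tool frame: the origin (TCP) lies at the very end of the fingers, on their centre line; the grasp point (between the pads) lies 19 mm behind it; z points along the fingers, y is the line along which they close (so a half turn about z gives the same grasp; the last joint's range is limited). The gripper opens to 88 mm and grips with 3 to 60 N. Pads are 18 mm wide; open, the fingers measure 123 mm over their backs; the gripper's body (75 mm by 187 mm) begins 45 mm behind the grasp point.
Start: joints at [1.139, 0.689, -0.195, 1.565, 0.157, 0.902, -0.215], TCP at [0.281, -0.558, 0.239] pointing down, gripper open.
Joint ranges: [-3.01, 3.01], [-0.46, 2.08], [-1.47, 1.51], [0.13, 2.56], [-1, 4.14], [0.04, 2.09], [-2.66, 2.66]. Speed limits (rad/s): [2.57, 2.57, 3.14, 3.14, 3.14, 3.14, 3.14].

INTERFACE

Orientations are given as a unit quaternion [x, y, z, w].
In Python, from plant import r gives the robot as it stands. The module is installed in compiled form; this text tells all that it offers.
- The arm moves only by the tool step_arm, never from a script. Its argument "increments" is a list of rows, each a list of 2 entries, a list of its own where there are three numbers: the shift along the world's x, y, z in cm, then the turn, a rotation vector about the world's x, y, z in degrees. A call has exactly 10 rows; each row shifts and turns the commanded pose from where the row before left it; what a row does not reach is not made up. A row lasts 1/10 s, in which the tool goes at most 50 mm and 8.59 degrees, less where a joint would pass 70% of its speed; a pose out of reach is approached as far as the arm can. A call is refused whole if a number of a shift passes 5 or a number of a turn 8.59, either way. A call with a gripper value outside its range is refused whole. "fingers" is the opening, from 0 (shut) to 1 (fully open), set as the call begins (left out, the last holds). The fingers move at their own pace and stop on an object; "grip_force" is the grip in N (left out, the last holds). Time passes only in rows, so rows that do not move let the fingers close, or fill a call up. It gives the time, the measured TCP pose, the force, the opening and the grip force at its end, in the units of the state.
- r.get_state(): the state, without advancing time (a new reading comes with each control period).
- r.snapshot(name): name is "scene" or "top" or "wrist"; returns (picture, depth): 384x512x3 uint8, red, green, blue; 384x512 float32, m along the optical axis (not along the pixel's ray), 0 where there is no reading.
- r.calibration(name): a dict with "fov_y" (degrees; the focal length in pixels is half the picture's height over the tangent of half this angle, whatever the lens; pixels are square), "cx", "cy" (the principal point, pixels), "k1" (the pictures are not rectified: a ray, as slopes to the right and down, at radius r is drawn at 1 + k1 r^2 times it, then the intrinsics apply), "R" (3x3) and "t" (3): a world point X has camera coordinates R X + t. Camera axes: x right, y down, z forward; pixel columns grow to the right and rows downward; lengths in m; the calibration is good to about 2 mm. A picture is of the moment at which its call begins: read the wrist's pose just before it. calibration takes no time and is no camera call; for the wrist camera it gives the pose at the moment of the call.
- r.finish_job(): hands the job in; it is judged then, once.
The state is a dict: "clock": time; "q": joint angles; "qd": joint speeds; "joint_torque": joint torques, N m; "tool_pos": TCP position; "eef_rot": TCP orientation; "contact_force": force on the tool from outside, world axes, zero at the start; "moment": the same for the moment, N m; "opening": opening from 0.0 (shut) to 1.0 (fully open); "finger_force": force on a finger pad.
Only numpy, scipy, OpenCV 4.12 (cv2) and the standard library are available. Lean on these libraries where they do the work, as an engineer would, in place of code of your own. Each camera call takes 0.05 s, during which the arm holds its last target. There are 200 camera calls.

## Working session

There is one attempt and no reset: what is moved stays moved. The work goes in short steps, Python scripts to look and compute and a tool call to move; the robot and the scene stay as the last step left them, time stands still between calls to the robot, and variables do not carry over. Pictures are saved under pics/ and viewed, at most 10 in all, crops included, and the job is handed in when it is done.

Besides the shell and the picture viewer there is one more tool, called after "Call:" as name(argument=value, ...), one argument or row to a line, values as JSON. step_arm: Moves the arm, as the interface text tells. Its arguments: {"type":"object","properties":{"increments":{"type":"array","items":{"type":"array"}},"fingers":{"type":"number"},"grip_force":{"type":"number"}},"required":["increments"]}

```bash
mkdir -p pics; cat > h.py <<'E'
import numpy as np, cv2
from plant import r
def snap(n,f=None):
    c=r.calibration(n); p,d=r.snapshot(n)
    if f: cv2.imwrite('pics/'+f,p[:,:,::-1])
    return c,p,d
def ray(c,u,v,shape=(384,512)):
    f=shape[0]/2/np.tan(np.radians(c['fov_y'])/2)
    K=np.array([[f,0,c['cx']],[0,f,c['cy']],[0,0,1.]])
    q=cv2.undistortPoints(np.array([[[u,v]]],float),K,np.array([c['k1'],0,0,0.]))[0,0]
    R=np.array(c['R']);t=np.array(c['t'])
    return -R.T@t, R.T@np.array([q[0],q[1],1.])
def onplane(c,u,v,z):
    o,d=ray(c,u,v); return o+d*(z-o[2])/d[2]
def cloud(c,d):
    f=384/2/np.tan(np.radians(c['fov_y'])/2)
    K=np.array([[f,0,c['cx']],[0,f,c['cy']],[0,0,1.]])
    v,u=np.mgrid[:384,:512]
    q=cv2.undistortPoints(np.stack([u,v],-1).reshape(-1,1,2).astype(float),K,np.array([c['k1'],0,0,0.])).reshape(384,512,2)
    X=np.dstack([q[...,0]*d,q[...,1]*d,d])
    return (X-np.array(c['t']))@np.array(c['R'])
E
python3 - <<'E'
from h import *
s=r.get_state();print({k:np.round(s[k],3) for k in s})
for n in('scene','top'):
    c,p,d=snap(n,n+'1.png');print(n,c['fov_y'],np.round(c['t'],3),np.round(c['R'],2).tolist(),c['k1'])
    X=cloud(c,d);np.save(n+'.npy',X)
    hsv=cv2.cvtColor(p,cv2.COLOR_RGB2HSV)
    m=(hsv[...,0]>20)&(hsv[...,0]<35)&(hsv[...,1]>120)&(d>0)
    m2=m&(X[...,2]>.165)&(X[...,2]<.19)
    v,u=np.nonzero(m)
    if len(u):print('yellow',u.min(),u.max(),v.min(),v.max(),len(u))
    if m2.any():
        P=X[m2];print('rim',P.min(0),P.max(0),(P.min(0)+P.max(0))/2,len(P))
E
```

```text
{'clock': np.float64(0.0), 'q': array([ 1.139,  0.69 , -0.195,  1.566,  0.157,  0.903, -0.215]), 'qd': array([-0.002,  0.001, -0.001, -0.001, -0.001, -0.001,  0.001]), 'joint_torque': array([-1.0000e-03, -5.2755e+01, -1.2670e+00, -1.5343e+01, -5.3000e-02,
        7.0000e-03,  0.0000e+00]), 'tool_pos': array([ 0.28 , -0.558,  0.238]), 'eef_rot': array([ 0.973,  0.231, -0.   , -0.001]), 'contact_force': array([-0.218, -0.785,  0.238]), 'moment': array([0.034, 0.   , 0.038]), 'finger_force': np.float64(0.0), 'opening': np.float64(0.998)}
scene 46.384982479160556 [ 0.324 -0.252  1.547] [[-0.53, 0.85, -0.02], [0.67, 0.4, -0.63], [-0.52, -0.34, -0.78]] -0.1287418089179777
yellow 6 510 0 383 1016
top 43.64941721414246 [-0.064  0.567  1.707] [[0.01, -1.0, -0.01], [-0.99, -0.01, -0.12], [0.12, 0.01, -0.99]] -0.15894751921818917
yellow 73 469 130 383 1828
rim [ 0.04868676 -0.24671538  0.16525245] [0.60614788 0.03454346 0.1879137 ] [ 0.32741732 -0.10608596  0.17658307] 56
```

View pics/scene1.png

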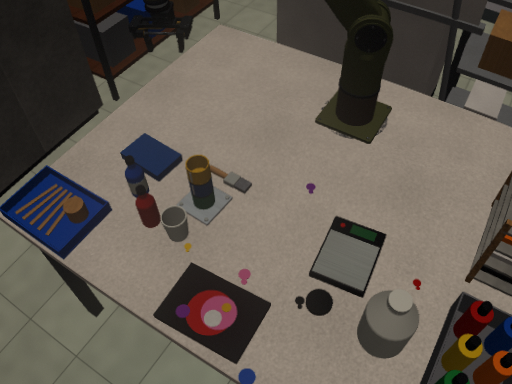

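View pics/top1.png

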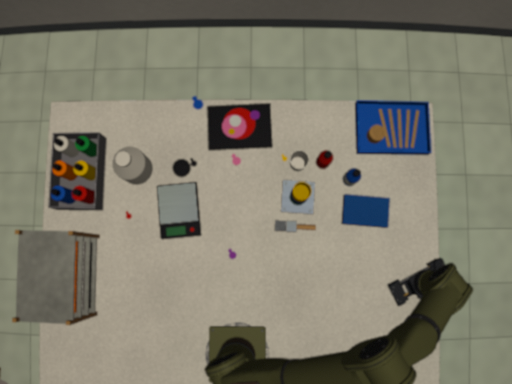

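The scene view shows the stack at about (200,180), with the yellow pot on top at (199,165), and the scale at (348,255). The top view shows the yellow mouth at (301,192) and the pan at (178,204). The arm is clear of both.

```bash
python3 - <<'E'
from h import *
c=r.calibration('top');p=cv2.imread('pics/top1.png');X=np.load('top.npy')
hsv=cv2.cvtColor(p,cv2.COLOR_BGR2HSV)
m=((hsv[...,0]>18)&(hsv[...,0]<38)&(hsv[...,1]>110)).astype(np.uint8);m[:170]=0;m[220:]=0;m[:,:280]=0;m[:,325:]=0
cn=max(cv2.findContours(m,0,1)[0],key=cv2.contourArea);print(cv2.boundingRect(cn),cv2.minEnclosingCircle(cn))
(u,v),_=cv2.minEnclosingCircle(cn);print('rim',onplane(c,u,v,.175))
P=X[180:206,285:318].reshape(-1,3);Q=P[(P[:,2]>.168)&(P[:,2]<.185)];print('depth rim',Q.min(0),Q.max(0),len(Q))
# pan
S=X[178:240,150:208];k=(S[...,2]>.015)&(S[...,2]<.045);print('scale',S[k].min(0),S[k].max(0))
g=((hsv[...,2]>110)&(hsv[...,1]<60)).astype(np.uint8);z=np.zeros_like(g);z[178:226,150:208]=g[178:226,150:208]
z=(((hsv[...,2]>110)&(X[...,2]>.018)&(X[...,2]<.045)).astype(np.uint8));z[:178]=0;z[240:]=0;z[:,:150]=0;z[:,208:]=0
cn=max(cv2.findContours(z,0,1)[0],key=cv2.contourArea);R=cv2.minAreaRect(cn);print(R,'pan',onplane(c,*R[0],.03))
for n,(u,v),h in(('cup',(299,160),.085),('lid',(181,167),.014),('caddycentre',(298,196),.01)):print(n,onplane(c,u,v,h))
c=r.calibration('scene');p=cv2.imread('pics/scene1.png');
cv2.imwrite('pics/crop1.png',cv2.resize(p[140:260,130:270],None,fx=5,fy=5,interpolation=cv2.INTER_CUBIC))
for u,v in((199,162),):print('scene rim',onplane(c,u,v,.175))
print('pan scene',onplane(c,347,258,.03))
E
```

```text
(292, 182, 19, 20) ((300.7476501464844, 191.35513305664062), 9.904458045959473)
rim [ 0.57347735 -0.21502008  0.175     ]
depth rim [ 0.54398528 -0.24947421  0.16823591] [ 0.60614788 -0.1883827   0.18437788] 67
scale [0.41909874 0.13085481 0.01501796] [0.62716502 0.30143581 0.0441593 ]
((176.54483032226562, 202.53793334960938), (37.868743896484375, 38.034828186035156), 85.2363510131836) pan [0.54891023 0.22500254 0.03      ]
cup [ 0.69825798 -0.21750799  0.085     ]
lid [0.68373616 0.21478203 0.014     ]
caddycentre [ 0.57835899 -0.21965261  0.01      ]
scene rim [ 0.56962567 -0.21299867  0.175     ]
pan scene [0.5451954  0.22721944 0.03      ]
```

View pics/crop1.png

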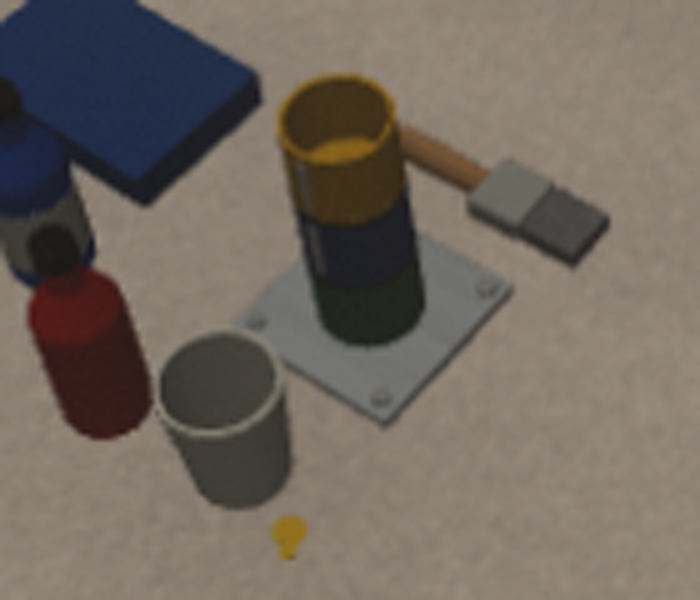

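The crop shows the rim centre at about scene pixel (199,162). The white stripe faces away from the robot, slightly to the right. Both views put the pot near (0.573,-0.215) and the pan at (0.549,0.225), so I'm moving above the pot.

Call:
step_arm(
  increments=[
    [[1.5, 1.7, 0], [0, 0, 0]],
    [[3, 3.5, 0], [0, 0, 0]],
    [[3.3, 3.8, 0], [0, 0, 0]],
    [[3.3, 3.8, 0], [0, 0, 0]],
    [[3.3, 3.8, 0], [0, 0, 0]],
    [[3.3, 3.8, 0], [0, 0, 0]],
    [[3.3, 3.8, 0], [0, 0, 0]],
    [[3.3, 3.8, 0], [0, 0, 0]],
    [[3, 3.8, 0], [0, 0, 0]],
    [[2, 2.4, 0], [0, 0, 0]],
  ],
  fingers=1,
)

```text
clock: 1.1
tool_pos: [0.5747, -0.2131, 0.2384]
eef_rot: [0.972, 0.233, 0.001, -0.001]
contact_force: [0.4, 0.2, -0.4]
opening: 0.996
finger_force: 0.0
```

```bash
python3 - <<'E'
from h import *
c,p,d=snap('wrist','w1.png');s=r.get_state();print({k:np.round(s[k],3) for k in s})
X=cloud(c,d);hsv=cv2.cvtColor(p,cv2.COLOR_RGB2HSV)
k=(X[...,2]>.168)&(X[...,2]<.182)&(d>0)&(hsv[...,1]>80)
P=X[k];print(len(P),P.min(0),P.max(0))
A=np.c_[P[:,:2],np.ones(len(P))];
q=np.linalg.lstsq(A,(P[:,:2]**2).sum(1),rcond=None)[0];print('circ',q[:2]/2,np.sqrt(q[2]+(q[:2]**2).sum()/4))
E
```

```text
{'clock': np.float64(1.15), 'q': array([ 0.361,  0.672, -0.155,  1.602,  0.117,  0.873, -0.929]), 'qd': array([ 0.05 , -0.017, -0.012,  0.041,  0.   , -0.018,  0.085]), 'joint_torque': array([ 11.729, -53.261,   6.893, -13.29 ,   1.216,   0.8  ,  -0.152]), 'tool_pos': array([ 0.578, -0.208,  0.238]), 'eef_rot': array([ 0.972,  0.236,  0.003, -0.003]), 'contact_force': array([3.897, 3.304, 0.293]), 'moment': array([ 0.244, -0.237,  0.074]), 'finger_force': np.float64(0.0), 'opening': np.float64(0.996)}
1176 [ 0.54241437 -0.25070456  0.16800719] [ 0.60605174 -0.18697052  0.17577325]
circ [ 0.57469491 -0.21847193] 0.029810693970890353
```

View pics/w1.png

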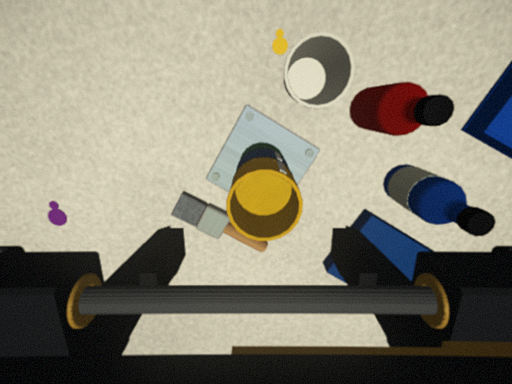

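The wrist view shows the yellow rim centred at (264,205), with the cup, bottles and brush clear of the fingers. A circle fit gives (0.5745,-0.2185). I'm descending, with one correction for alignment.

Call:
step_arm(
  increments=[
    [[0, -0.2, 0], [0, 0, 0]],
    [[0, 0, 0], [0, 0, 0]],
    [[0, 0, -1], [0, 0, 0]],
    [[0, 0, -1], [0, 0, 0]],
    [[0, 0, -1], [0, 0, 0]],
    [[0, 0, -1], [0, 0, 0]],
    [[0, 0, 0], [0, 0, 0]],
    [[0, 0, 0], [0, 0, 0]],
    [[0, 0, 0], [0, 0, 0]],
    [[0, 0, 0], [0, 0, 0]],
  ],
)

```text
clock: 2.15
tool_pos: [0.5728, -0.22, 0.1992]
eef_rot: [0.973, 0.231, 0.0, 0.0]
contact_force: [0.3, -0.1, 0.7]
opening: 1.002
finger_force: 0.0
```

Call:
step_arm(
  increments=[
    [[0.15, 0.1, -0.7], [0, 0, 0]],
    [[0, 0, -0.9], [0, 0, 0]],
    [[0, 0, -1], [0, 0, 0]],
    [[0, 0, -1], [0, 0, 0]],
    [[0, 0, -1], [0, 0, 0]],
    [[0, 0, -1], [0, 0, 0]],
    [[0, 0, -0.7], [0, 0, 0]],
    [[0, 0, -0.4], [0, 0, 0]],
    [[0, 0, 0], [0, 0, 0]],
    [[0, 0, 0], [0, 0, 0]],
  ],
)

```text
clock: 3.15
tool_pos: [0.5742, -0.219, 0.132]
eef_rot: [0.973, 0.231, 0.0, 0.0]
contact_force: [1.3, -0.8, 0.9]
opening: 0.996
finger_force: 0.0
```

```bash
python3 - <<'E'
from h import *
c,p,d=snap('wrist','w2.png');s=r.get_state();print(np.round(s['tool_pos'],4),np.round(s['contact_force'],2))
X=cloud(c,d);hsv=cv2.cvtColor(p,cv2.COLOR_RGB2HSV)
k=(X[...,2]>.172)&(X[...,2]<.179)&(d>0)&(hsv[...,1]>80)
P=X[k];print(len(P),P.min(0),P.max(0))
A=np.c_[P[:,:2],np.ones(len(P))];
q=np.linalg.lstsq(A,(P[:,:2]**2).sum(1),rcond=None)[0];print('circ',q[:2]/2,np.sqrt(q[2]+(q[:2]**2).sum()/4))
E
```

```text
[ 0.5743 -0.219   0.1321] [-0.15 -0.72  0.05]
2741 [ 0.54212519 -0.27075402  0.17200342] [ 0.61031165 -0.16251221  0.17892524]
circ [ 0.57636707 -0.22094875] 0.03096155051177587
```

View pics/w2.png

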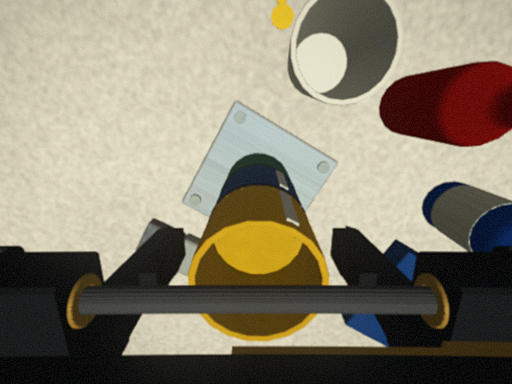

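The picture shows the pot centred at column 259, midway between the fingers at columns 185 and 333. I'm closing gently.

Call:
step_arm(
  increments=[
    [[0, 0, 0], [0, 0, 0]],
    [[0, 0, 0], [0, 0, 0]],
    [[0, 0, 0], [0, 0, 0]],
    [[0, 0, 0], [0, 0, 0]],
    [[0, 0, 0], [0, 0, 0]],
    [[0, 0, 0], [0, 0, 0]],
    [[0, 0, 0], [0, 0, 0]],
    [[0, 0, 0], [0, 0, 0]],
    [[0, 0, 0], [0, 0, 0]],
    [[0, 0, 0], [0, 0, 0]],
  ],
  fingers=0,
  grip_force=20,
)

```text
clock: 4.2
tool_pos: [0.5741, -0.219, 0.1319]
eef_rot: [0.973, 0.231, 0.0, 0.0]
contact_force: [-0.6, 0.2, 3.0]
opening: 0.726
finger_force: 20.0
```

```bash
cat > st.py <<'E'
from plant import r
import numpy as np
a=[r.get_state() for _ in range(1)]
s=a[0];print(np.round(s['clock'],2),np.round(s['tool_pos'],4),'F',np.round(s['contact_force'],2),'M',np.round(s['moment'],3),s['opening'].round(3),s['finger_force'].round(1),'q7',s['q'][6].round(3))
E
python3 st.py
```

```text
Traceback (most recent call last):
  File "st.py", line 4, in <module>
    s=a[0];print(np.round(s['clock'],2),np.round(s['tool_pos'],4),'F',np.round(s['contact_force'],2),'M',np.round(s['moment'],3),s['opening'].round(3),s['finger_force'].round(1),'q7',s['q'][6].round(3))
                                                                                                                                 ^^^^^^^^^^^^^^^^^^
AttributeError: 'float' object has no attribute 'round'
```

Gripped: an opening of 0.726 is 64 mm. I'm raising 6 mm to feel the blue pot's weight.

Call:
step_arm(
  increments=[
    [[0, 0, 0.1], [0, 0, 0]],
    [[0, 0, 0.1], [0, 0, 0]],
    [[0, 0, 0.1], [0, 0, 0]],
    [[0, 0, 0.1], [0, 0, 0]],
    [[0, 0, 0.1], [0, 0, 0]],
    [[0, 0, 0.1], [0, 0, 0]],
    [[0, 0, 0], [0, 0, 0]],
    [[0, 0, 0], [0, 0, 0]],
    [[0, 0, 0], [0, 0, 0]],
    [[0, 0, 0], [0, 0, 0]],
  ],
)

```text
clock: 5.2
tool_pos: [0.5739, -0.2189, 0.1376]
eef_rot: [0.973, 0.231, -0.0, -0.0]
contact_force: [-0.7, -0.7, -5.8]
opening: 0.723
finger_force: 20.0
```

```bash
sed -i 's/s\[.opening.\].round(3),s\[.finger_force.\].round(1)/round(float(s["opening"]),3),round(float(s["finger_force"]),1)/' st.py; python3 st.py
```

```text
5.2 [ 0.5739 -0.2189  0.1376] F [-0.73 -0.73 -5.76] M [-0.014  0.035  0.008] 0.723 20.0 q7 -0.952
```

Fz is -5.8 N, so both weights are carried. I'm turning anticlockwise (+z) in small steps.

Call:
step_arm(
  increments=[
    [[0, 0, 0], [0, 0, 1.5]],
    [[0, 0, 0], [0, 0, 1.5]],
    [[0, 0, 0], [0, 0, 1.5]],
    [[0, 0, 0], [0, 0, 1.5]],
    [[0, 0, 0], [0, 0, 1.5]],
    [[0, 0, 0], [0, 0, 1.5]],
    [[0, 0, 0], [0, 0, 1.5]],
    [[0, 0, 0], [0, 0, 1.5]],
    [[0, 0, 0], [0, 0, 0]],
    [[0, 0, 0], [0, 0, 0]],
  ],
)

```text
clock: 6.2
tool_pos: [0.574, -0.219, 0.1378]
eef_rot: [0.944, 0.331, 0.0, 0.0]
contact_force: [-0.1, -0.6, -6.5]
opening: 0.725
finger_force: 20.0
```

```bash
python3 st.py
```

```text
6.2 [ 0.574  -0.219   0.1378] F [-0.1  -0.56 -6.51] M [-0.037 -0.031 -0.009] 0.725 20.0 q7 -0.802
```

Call:
step_arm(
  increments=[
    [[0, 0, 0], [0, 0, 1]],
    [[0, 0, 0], [0, 0, 1]],
    [[0, 0, 0], [0, 0, 1]],
    [[0, 0, 0], [0, 0, 1]],
    [[0, 0, 0], [0, 0, 1]],
    [[0, 0, 0], [0, 0, 1]],
    [[0, 0, 0], [0, 0, 0]],
    [[0, 0, 0], [0, 0, 0]],
    [[0, 0, 0], [0, 0, 0]],
    [[0, 0, 0], [0, 0, 0]],
  ],
)

```text
clock: 7.2
tool_pos: [0.574, -0.2189, 0.1378]
eef_rot: [0.925, 0.38, 0.0, 0.0]
contact_force: [0.2, -0.2, -5.5]
opening: 0.724
finger_force: 20.0
```

```bash
python3 st.py
```

```text
7.2 [ 0.574  -0.2189  0.1378] F [ 0.24 -0.2  -5.46] M [-0.041 -0.06  -0.043] 0.724 20.0 q7 -0.727
```

Call:
step_arm(
  increments=[
    [[0, 0, 0], [0, 0, 1]],
    [[0, 0, 0], [0, 0, 1]],
    [[0, 0, 0], [0, 0, 1]],
    [[0, 0, 0], [0, 0, 1]],
    [[0, 0, 0], [0, 0, 1]],
    [[0, 0, 0], [0, 0, 1]],
    [[0, 0, 0], [0, 0, 0]],
    [[0, 0, 0], [0, 0, 0]],
    [[0, 0, 0], [0, 0, 0]],
    [[0, 0, 0], [0, 0, 0]],
  ],
)

```text
clock: 8.2
tool_pos: [0.5739, -0.2189, 0.1377]
eef_rot: [0.904, 0.428, 0.0, 0.0]
contact_force: [0.6, -0.3, -5.4]
opening: 0.724
finger_force: 20.0
```

```bash
python3 st.py
```

```text
8.2 [ 0.5739 -0.2189  0.1377] F [ 0.58 -0.35 -5.44] M [-0.038 -0.063  0.023] 0.724 20.0 q7 -0.651
```

Call:
step_arm(
  increments=[
    [[0, 0, 0], [0, 0, 1]],
    [[0, 0, 0], [0, 0, 1]],
    [[0, 0, 0], [0, 0, 1]],
    [[0, 0, 0], [0, 0, 1]],
    [[0, 0, 0], [0, 0, 1]],
    [[0, 0, 0], [0, 0, 1]],
    [[0, 0, 0], [0, 0, 0]],
    [[0, 0, 0], [0, 0, 0]],
    [[0, 0, 0], [0, 0, 0]],
    [[0, 0, 0], [0, 0, 0]],
  ],
)

```text
clock: 9.2
tool_pos: [0.5739, -0.219, 0.1377]
eef_rot: [0.88, 0.475, -0.0, 0.0]
contact_force: [0.1, 0.5, -5.9]
opening: 0.731
finger_force: 20.0
```

```bash
python3 st.py
```

```text
9.2 [ 0.5739 -0.219   0.1377] F [ 0.14  0.45 -5.88] M [-0.089 -0.049 -0.018] 0.731 20.0 q7 -0.575
```

Call:
step_arm(
  increments=[
    [[0, 0, 0], [0, 0, 1]],
    [[0, 0, 0], [0, 0, 1]],
    [[0, 0, 0], [0, 0, 1]],
    [[0, 0, 0], [0, 0, 1]],
    [[0, 0, 0], [0, 0, 1]],
    [[0, 0, 0], [0, 0, 1]],
    [[0, 0, 0], [0, 0, 0]],
    [[0, 0, 0], [0, 0, 0]],
    [[0, 0, 0], [0, 0, 0]],
    [[0, 0, 0], [0, 0, 0]],
  ],
)

```text
clock: 10.2
tool_pos: [0.574, -0.2191, 0.1378]
eef_rot: [0.854, 0.52, 0.0, 0.0]
contact_force: [0.8, -1.4, -6.1]
opening: 0.728
finger_force: 20.0
```

```bash
python3 st.py
```

```text
10.2 [ 0.574  -0.2191  0.1378] F [ 0.8  -1.38 -6.15] M [-0.303 -0.202 -0.067] 0.728 20.0 q7 -0.498
```

Fz is unchanged, but Mx and My have grown, so something is near. I'll take smaller steps.

Call:
step_arm(
  increments=[
    [[0, 0, 0], [0, 0, 0.6]],
    [[0, 0, 0], [0, 0, 0.6]],
    [[0, 0, 0], [0, 0, 0.6]],
    [[0, 0, 0], [0, 0, 0.6]],
    [[0, 0, 0], [0, 0, 0.6]],
    [[0, 0, 0], [0, 0, 0]],
    [[0, 0, 0], [0, 0, 0]],
    [[0, 0, 0], [0, 0, 0]],
    [[0, 0, 0], [0, 0, 0]],
    [[0, 0, 0], [0, 0, 0]],
  ],
)

```text
clock: 11.2
tool_pos: [0.574, -0.2189, 0.1378]
eef_rot: [0.84, 0.542, 0.0, 0.0]
contact_force: [0.5, -1.7, -4.4]
opening: 0.721
finger_force: 20.0
```

```bash
python3 st.py
```

```text
11.2 [ 0.574  -0.2189  0.1378] F [ 0.49 -1.72 -4.44] M [-0.404 -0.275 -0.075] 0.721 20.0 q7 -0.459
```

Call:
step_arm(
  increments=[
    [[0, 0, 0], [0, 0, 0.6]],
    [[0, 0, 0], [0, 0, 0.6]],
    [[0, 0, 0], [0, 0, 0.6]],
    [[0, 0, 0], [0, 0, 0.6]],
    [[0, 0, 0], [0, 0, 0.6]],
    [[0, 0, 0], [0, 0, 0]],
    [[0, 0, 0], [0, 0, 0]],
    [[0, 0, 0], [0, 0, 0]],
    [[0, 0, 0], [0, 0, 0]],
    [[0, 0, 0], [0, 0, 0]],
  ],
)

```text
clock: 12.2
tool_pos: [0.574, -0.2187, 0.1379]
eef_rot: [0.826, 0.564, 0.0, 0.0]
contact_force: [-0.2, -0.4, -2.3]
opening: 0.727
finger_force: 20.0
```

```bash
python3 st.py
```

```text
12.2 [ 0.574  -0.2187  0.1379] F [-0.18 -0.39 -2.32] M [-0.007 -0.067  0.023] 0.727 20.0 q7 -0.42
```

Fz is -2.3 N, so the blue pot's weight has shed at about 42°. I'm turning a further 5° to the middle of the gap, then lifting slowly.

Call:
step_arm(
  increments=[
    [[0, 0, 0], [0, 0, 1]],
    [[0, 0, 0], [0, 0, 1]],
    [[0, 0, 0], [0, 0, 1]],
    [[0, 0, 0], [0, 0, 1]],
    [[0, 0, 0], [0, 0, 1]],
    [[0, 0, 0], [0, 0, 0]],
    [[0, 0, 0], [0, 0, 0]],
    [[0, 0, 0.2], [0, 0, 0]],
    [[0, 0, 0.2], [0, 0, 0]],
    [[0, 0, 0], [0, 0, 0]],
  ],
)

```text
clock: 13.2
tool_pos: [0.5742, -0.219, 0.1422]
eef_rot: [0.8, 0.6, 0.0, 0.0]
contact_force: [-0.3, 0.2, -2.5]
opening: 0.724
finger_force: 20.0
```

```bash
python3 st.py
```

```text
13.2 [ 0.5742 -0.219   0.1422] F [-0.32  0.25 -2.55] M [-0.033 -0.052 -0.051] 0.724 20.0 q7 -0.352
```

Call:
step_arm(
  increments=[
    [[0, 0, 0.3], [0, 0, 0]],
    [[0, 0, 0.3], [0, 0, 0]],
    [[0, 0, 0.3], [0, 0, 0]],
    [[0, 0, 0.3], [0, 0, 0]],
    [[0, 0, 0.3], [0, 0, 0]],
    [[0, 0, 0.3], [0, 0, 0]],
    [[0, 0, 0.3], [0, 0, 0]],
    [[0, 0, 0.3], [0, 0, 0]],
    [[0, 0, 0], [0, 0, 0]],
    [[0, 0, 0], [0, 0, 0]],
  ],
)

```text
clock: 14.2
tool_pos: [0.5739, -0.2189, 0.1658]
eef_rot: [0.8, 0.6, 0.0, 0.0]
contact_force: [-0.6, -0.1, -1.4]
opening: 0.726
finger_force: 20.0
```

```bash
python3 st.py
```

```text
14.2 [ 0.5739 -0.2189  0.1658] F [-0.57 -0.08 -1.42] M [-0.006 -0.065 -0.002] 0.726 20.0 q7 -0.337
```

It's free. I'm lifting clear.

Call:
step_arm(
  increments=[
    [[0, 0, 0.5], [0, 0, 0]],
    [[0, 0, 0.7], [0, 0, 0]],
    [[0, 0, 0.8], [0, 0, 0]],
    [[0, 0, 0.9], [0, 0, 0]],
    [[0, 0, 1], [0, 0, 0]],
    [[0, 0, 1], [0, 0, 0]],
    [[0, 0, 1], [0, 0, 0]],
    [[0, 0, 0.5], [0, 0, 0]],
    [[0, 0, 0], [0, 0, 0]],
    [[0, 0, 0], [0, 0, 0]],
  ],
)

```text
clock: 15.2
tool_pos: [0.5737, -0.2189, 0.2296]
eef_rot: [0.8, 0.6, -0.0, -0.0]
contact_force: [0.2, -0.3, -1.8]
opening: 0.724
finger_force: 20.0
```

```bash
python3 st.py;python3 - <<'E'
from h import *
c,p,d=snap('scene');X=cloud(c,d)
cv2.imwrite('pics/s2.png',cv2.resize(p[110:270,120:400],None,fx=2.8,fy=2.8,interpolation=cv2.INTER_CUBIC))
E
```

```text
15.2 [ 0.5737 -0.2189  0.2296] F [ 0.22 -0.28 -1.84] M [ 0.013  0.024 -0.02 ] 0.724 20.0 q7 -0.297
```

View pics/s2.png

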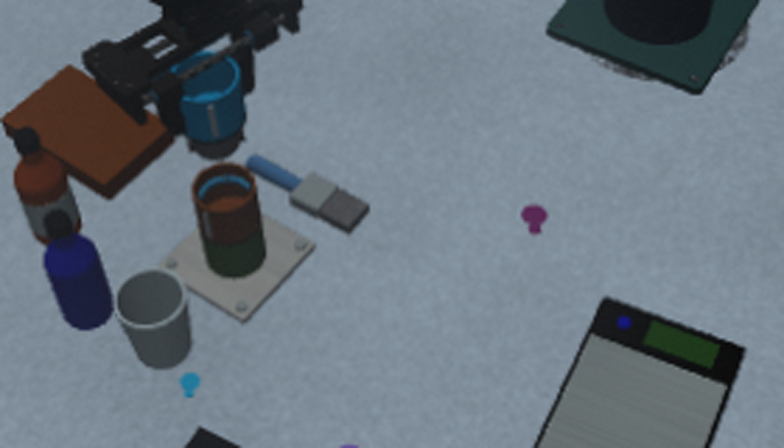

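Colours are swapped in this picture. It shows the pot in the gripper at (212,100), clear of the blue pot, which still stands in the caddy at (230,215). I'm carrying it to the pan.

Call:
step_arm(
  increments=[
    [[0, 1, 0], [0, 0, 0]],
    [[-0.1, 2, 0], [0, 0, 0]],
    [[-0.2, 3, 0], [0, 0, 0]],
    [[-0.2, 3, 0], [0, 0, 0]],
    [[-0.2, 3, 0], [0, 0, 0]],
    [[-0.2, 3, 0], [0, 0, 0]],
    [[-0.2, 3, 0], [0, 0, 0]],
    [[-0.2, 3, 0], [0, 0, 0]],
    [[-0.2, 3, 0], [0, 0, 0]],
    [[-0.2, 3, 0], [0, 0, 0]],
  ],
)

```text
clock: 16.25
tool_pos: [0.5562, 0.0532, 0.2295]
eef_rot: [0.8, 0.6, -0.0, -0.0]
contact_force: [-0.5, -0.1, -2.2]
opening: 0.726
finger_force: 20.0
```

Call:
step_arm(
  increments=[
    [[-0.2, 3, 0], [0, 0, 0]],
    [[-0.2, 3, 0], [0, 0, 0]],
    [[-0.2, 3, 0], [0, 0, 0]],
    [[-0.1, 3, 0], [0, 0, 0]],
    [[-0.1, 2.4, 0], [0, 0, 0]],
    [[-0.1, 1.5, 0], [0, 0, 0]],
    [[-0.1, 0.6, 0], [0, 0, 0]],
    [[0, 0, 0], [0, 0, 0]],
    [[0, 0, 0], [0, 0, 0]],
    [[0, 0, 0], [0, 0, 0]],
  ],
)

```text
clock: 17.25
tool_pos: [0.5473, 0.2141, 0.2296]
eef_rot: [0.801, 0.599, -0.0, 0.001]
contact_force: [-0.3, -0.8, -2.4]
opening: 0.728
finger_force: 20.0
```

```bash
python3 st.py;python3 - <<'E'
from h import *
c,p,d=snap('wrist','w3.png');X=cloud(c,d)
k=(X[...,2]>.02)&(X[...,2]<.04)&(d>0);P=X[k];print(P.min(0),P.max(0))
E
```

```text
17.25 [0.5473 0.2141 0.2296] F [-0.26 -0.75 -2.43] M [-0.05  -0.023 -0.013] 0.728 20.0 q7 -1.018
[0.4165754  0.03616261 0.02000187] [0.81364128 0.38875648 0.03998551]
```

View pics/w3.png

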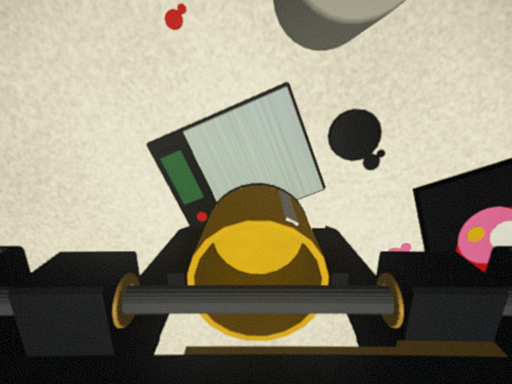

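The wrist view shows the pot held upright. Three pan corners are visible, at about (184,131), (287,86) and (323,187). Opposite corners will give the centre.

```bash
python3 - <<'E'
from h import *
c=r.calibration('wrist')
a,b,e=[onplane(c,u,v,.03) for u,v in((184,131),(287,86),(323,187))]
print(a,b,e,(a+e)/2,np.linalg.norm(a-b),np.linalg.norm(b-e))
E
```

```text
[0.47170249 0.28439816 0.03      ] [0.60770664 0.29892068 0.03      ] [0.62230857 0.16419171 0.03      ] [0.54700553 0.22429493 0.03      ] 0.13677730701749935 0.1355179369876676
```

Call:
step_arm(
  increments=[
    [[0, 0.5, -0.5], [0, 0, 0]],
    [[0, 0.5, -1], [0, 0, 0]],
    [[0, 0, -1.5], [0, 0, 0]],
    [[0, 0, -1.7], [0, 0, 0]],
    [[0, 0, -1.7], [0, 0, 0]],
    [[0, 0, -1.7], [0, 0, 0]],
    [[0, 0, -1.7], [0, 0, 0]],
    [[0, 0, -1.5], [0, 0, 0]],
    [[0, 0, -1.2], [0, 0, 0]],
    [[0, 0, -0.8], [0, 0, 0]],
  ],
)

```text
clock: 18.3
tool_pos: [0.5464, 0.2262, 0.0953]
eef_rot: [0.8, 0.6, -0.001, -0.0]
contact_force: [-0.3, 1.1, -1.8]
opening: 0.724
finger_force: 20.0
```

Call:
step_arm(
  increments=[
    [[0, 0, 0], [0, 0, 0]],
    [[0, 0, 0], [0, 0, 0]],
    [[0, 0, -0.2], [0, 0, 0]],
    [[0, 0, -0.2], [0, 0, 0]],
    [[0, 0, -0.2], [0, 0, 0]],
    [[0, 0, -0.2], [0, 0, 0]],
    [[0, 0, -0.2], [0, 0, 0]],
    [[0, 0, -0.1], [0, 0, 0]],
    [[0, 0, 0], [0, 0, 0]],
    [[0, 0, 0], [0, 0, 0]],
  ],
)

```text
clock: 19.3
tool_pos: [0.5469, 0.2261, 0.0857]
eef_rot: [0.8, 0.6, 0.0, 0.0]
contact_force: [0.4, -0.8, -1.2]
opening: 0.729
finger_force: 20.0
```

```bash
python3 st.py
```

```text
19.3 [0.5469 0.2261 0.0857] F [ 0.41 -0.78 -1.24] M [-0.013 -0.011  0.005] 0.729 20.0 q7 -1.121
```

Call:
step_arm(
  increments=[
    [[0, 0, -0.1], [0, 0, 0]],
    [[0, 0, -0.1], [0, 0, 0]],
    [[0, 0, -0.1], [0, 0, 0]],
    [[0, 0, -0.1], [0, 0, 0]],
    [[0, 0, -0.1], [0, 0, 0]],
    [[0, 0, -0.1], [0, 0, 0]],
    [[0, 0, -0.1], [0, 0, 0]],
    [[0, 0, 0], [0, 0, 0]],
    [[0, 0, 0], [0, 0, 0]],
    [[0, 0, 0], [0, 0, 0]],
  ],
)

```text
clock: 20.3
tool_pos: [0.547, 0.2261, 0.0788]
eef_rot: [0.8, 0.6, 0.0, 0.0]
contact_force: [0.1, 0.3, -1.4]
opening: 0.725
finger_force: 20.0
```

Call:
step_arm(
  increments=[
    [[0, 0, -0.05], [0, 0, 0]],
    [[0, 0, -0.05], [0, 0, 0]],
    [[0, 0, -0.05], [0, 0, 0]],
    [[0, 0, 0], [0, 0, 0]],
    [[0, 0, 0], [0, 0, 0]],
    [[0, 0, 0], [0, 0, 0]],
    [[0, 0, 0], [0, 0, 0]],
    [[0, 0, 0], [0, 0, 0]],
    [[0, 0, 0], [0, 0, 0]],
    [[0, 0, 0], [0, 0, 0]],
  ],
)

```text
clock: 21.3
tool_pos: [0.5469, 0.2261, 0.0773]
eef_rot: [0.8, 0.6, 0.0, 0.0]
contact_force: [-0.2, -0.1, -1.5]
opening: 0.726
finger_force: 20.0
```

Call:
step_arm(
  increments=[
    [[0, 0, -0.05], [0, 0, 0]],
    [[0, 0, 0], [0, 0, 0]],
    [[0, 0, -0.05], [0, 0, 0]],
    [[0, 0, 0], [0, 0, 0]],
    [[0, 0, 0], [0, 0, 0]],
    [[0, 0, 0], [0, 0, 0]],
    [[0, 0, 0], [0, 0, 0]],
    [[0, 0, 0], [0, 0, 0]],
    [[0, 0, 0], [0, 0, 0]],
    [[0, 0, 0], [0, 0, 0]],
  ],
)

```text
clock: 22.3
tool_pos: [0.547, 0.2261, 0.0769]
eef_rot: [0.8, 0.6, 0.0, 0.0]
contact_force: [-1.7, -0.8, 4.5]
opening: 0.723
finger_force: 20.0
```

Contact: Fz is +4.5 N. I'm releasing, then retreating straight up.

Call:
step_arm(
  increments=[
    [[0, 0, 0], [0, 0, 0]],
    [[0, 0, 0], [0, 0, 0]],
    [[0, 0, 0], [0, 0, 0]],
    [[0, 0, 0], [0, 0, 0]],
    [[0, 0, 0], [0, 0, 0]],
    [[0, 0, 0], [0, 0, 0]],
    [[0, 0, 0], [0, 0, 0]],
    [[0, 0, 0], [0, 0, 0]],
    [[0, 0, 0], [0, 0, 0]],
    [[0, 0, 0], [0, 0, 0]],
  ],
  fingers=1,
)

```text
clock: 23.3
tool_pos: [0.547, 0.2261, 0.0762]
eef_rot: [0.8, 0.6, 0.0, 0.0]
contact_force: [-0.1, 1.3, -0.2]
opening: 1.004
finger_force: 0.0
```

Call:
step_arm(
  increments=[
    [[0, 0, 0.3], [0, 0, 0]],
    [[0, 0, 0.7], [0, 0, 0]],
    [[0, 0, 1], [0, 0, 0]],
    [[0, 0, 1.5], [0, 0, 0]],
    [[0, 0, 2], [0, 0, 0]],
    [[0, 0, 2.5], [0, 0, 0]],
    [[0, 0, 3], [0, 0, 0]],
    [[0, 0, 3], [0, 0, 0]],
    [[0, 0, 2], [0, 0, 0]],
    [[0, 0, 1], [0, 0, 0]],
  ],
)

```text
clock: 24.3
tool_pos: [0.5478, 0.2266, 0.2492]
eef_rot: [0.8, 0.6, 0.002, 0.0]
contact_force: [-0.0, -0.7, 0.5]
opening: 1.0
finger_force: 0.0
```

```bash
python3 st.py;python3 - <<'E'
from h import *
c,p,d=snap('scene','s3.png');c,p,d=snap('wrist');X=cloud(c,d);hsv=cv2.cvtColor(p,cv2.COLOR_RGB2HSV)
k=(X[...,2]>.113)&(X[...,2]<.128)&(hsv[...,1]>80)&(abs(X[...,0]-.55)<.06)&(abs(X[...,1]-.225)<.06);P=X[k];print(len(P),P.min(0),P.max(0))
E
```

```text
24.3 [0.5478 0.2266 0.2492] F [-0.03 -0.74  0.46] M [-0.063 -0.102  0.011] 1.0 0.0 q7 -1.022
687 [0.51466479 0.19508544 0.11304855] [0.57779712 0.25847404 0.1210808 ]
```

View pics/s3.png

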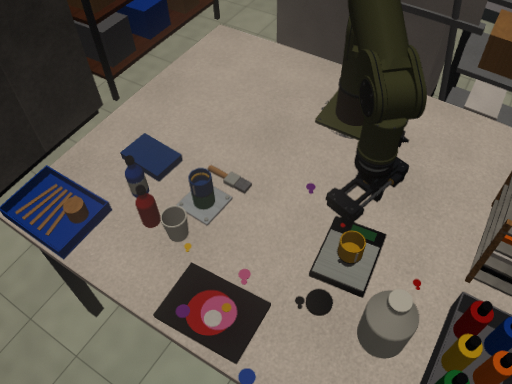

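The pot stands upright near the middle of the pan, at (351,247), with its rim at 0.12 m. The blue pot is in the caddy at (201,188), and the bystanders are where they were.

```bash
python3 -c "
from plant import r
print(r.finish_job())"
```

```text
the job is handed in; nothing more can be done
None
```

The yellow pot came free after about 42° of anticlockwise turn and now stands upright near the middle of the pan; the blue pot stayed in the caddy, nothing else appeared moved in the last picture, and the job was handed in at about 24 s.

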